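Stand a chromatography column up in its press stand

TASK

Mount the steel column in its stand. First raise the press head all the way up by its knob; then, keeping the column on the deck, slide it square foot first between the two cheeks until it butts against the stop wall, and, with the foot kept against the wall, lift its other end until the column stands upright. Let go of it, lower the press head until its pad rests on top of the column, and leave everything else on the bench where it is.

Things in the scene. Friction and masses are not known exactly. Their poses are not given: they have to be found in the camera images.
- column: Steel column, 152 mm long, 0.75 kg, foot-heavy, lying on the deck, foot 70 to 100 mm from the stop wall. Origin: centre of the foot face, on the axis; +x along the axis, foot to head. From the foot: dark square block 44 x 44 x 16 mm (it cannot roll), tube 36 mm across, ball 44 mm across centred at x = 128 mm, dark boss 26 mm across. Held lightly by the ball it can turn between the fingers.
- column_head (a point): Centre of the column's flat top: the end of its boss, 152 mm from the foot face. Lying, the column's axis is 22 mm above the deck.
- stand: Fixed column stand. Origin on the bench (z = 0) below the middle of the inner face of the stop wall; +x points level from the open front into the wall, z up. Deck: thin flat plate, top at z = 4 mm, x -270 to 100, y -110 to 110 mm. Stop wall: steel plate x 0 to 12 mm, 68 mm wide, top at z = 64 mm.
- nest (a point): On the deck, where the foot's centre is when the column stands upright with its side against the stop wall: 22 mm in front of the wall, z = 4 mm; axes as the stand's. On either side a steel cheek, 30 mm high, reaching 30 mm out from the wall, 52 mm apart inside; their mouths flare out to about 84 mm at 58 mm from the wall.
- post_top (a point): Top of the stand's round post, 28 mm across, 84 mm behind the nest, z = 282 mm. The white press head juts from it over the nest, ending 20 mm in front of the nest's middle, so no gripper fits straight above the column there: it must lean back to the open front, a little (10 degrees or more) while sliding the column in, about 40 degrees when it is upright.
- press_head (a joint): Position of the press head on the post, m: 0 = fully raised at its end stop, growing downward, limit 0.083; the pad meets the top of the upright column at 0.070. Starts at 0.073 to 0.082, too low for the column to fit. Stiff guide, about 6 N friction, head 0.35 kg: it stays where it is left.
- press_pad (a point): Centre of the underside of the press head's round rubber pad, 40 mm across, straight above the nest; z = 226 mm when the head is fully raised. The upright column's top is at z = 156 mm.
- press_knob (a point): Grip point of the press head's knob, straight above the pad: plain upright black round knob, 30 mm across, 42 mm tall, standing on the white arm. This point is on its axis, 26 mm above the arm's top and 16 mm below the knob's top; it moves with the head (z = 286 mm when fully raised).
- jar: Bystander, to be left alone: white jar, 60 mm in diameter, 75 mm tall, beside the stand's deck on its left. Origin at its underside.
- beaker: Bystander, to be left alone: glass beaker, 68 mm in diameter, 85 mm tall, beside the deck on its right. Origin at its underside.
- bottle: Bystander, to be left alone: white bottle with red cap, 64 mm in diameter, 130 mm tall, left of the stand's post. Origin at its underside.
- wrench: Bystander, to be left alone: steel wrench, 150 mm, lying beside the deck on its left. Origin at its underside.
- driver: Bystander, to be left alone: screwdriver, 170 mm, lying beside the deck on its right. Origin at its underside.
- bulb: Bystander, to be left alone: red rubber pipette bulb, 32 mm in diameter, 62 mm tall, standing at the right of the bench. Origin at its underside.
- tipbox: Bystander, to be left alone: grey box 85 x 125 x 50 mm at the right of the bench. Origin at its underside.
Mind the look-alikes: they are no part of the job. Leave any blue or green look-alike of the column alone.

How it is judged (in metres and radians):
On the way, in this order (a step that is already met when the one before it is completed fails the run):
1. the press head is fully raised (within 6 mm) (value of joint press_head below 0.006 m), for 0.2 s.
2. the column, still lying, has its foot between the cheeks and butted against the stop wall (within 5 mm) (angle between column's own x axis and vertical above 1.38 rad and x of column in the frame of stand above -0.005 m and y of column in the frame of stand between -0.008 and 0.008 m), for 0.2 s.
3. the column is about half raised (25 to 65 degrees) with its foot still against the stop wall (angle between column's own x axis and vertical between 0.436 and 1.134 rad and x of column in the frame of stand above -0.032 m and z of column in the frame of stand below 0.04 m), for 0.05 s.
4. the column stands upright against the stop wall (angle between column's own x axis and vertical below 0.08 rad and x of column in the frame of stand between -0.032 and -0.012 m and z of column in the frame of stand below 0.01 m and y of column in the frame of stand between -0.008 and 0.008 m), for 0.2 s.
5. the press head is lowered until its pad is on top of the column (within 4 mm) (all of step 4 and value of joint press_head above 0.066 m), for 0.2 s.
At the end, for the whole second after the job is handed in: The column stands upright (within 4.5 degrees) and at rest on the deck between the cheeks, foot within 10 mm of touching the stop wall with its side and within 8 mm of the middle, and the press head is down with its pad within 4 mm of the column's top (all of step 5 and value of joint press_head below 0.074 m and linear speed of column below 0.02 m/s and angular speed of column below 0.1 rad/s).
It fails at once if the column's foot is lifted off the deck by more than about 30 mm (z of column in the frame of stand above 0.057 m).
It fails at once if a bystander is moved more than 40 mm (distance of any of jar, beaker, bottle, wrench, driver, bulb, tipbox from where it was at the start of the episode above 0.04 m).
It also fails if it takes over 66 s, if anything falls off the work surface, if the arm or the gripper's body presses on something with over 40 N, if the wrist force passes 120 N, or if a joint passes its speed limit or range.

ROBOT

A 6-joint arm with a two-finger parallel gripper is mounted at the origin on the work surface. World frame = base frame: x ahead of the robot, y to its left, z up, the work surface at z = 0. Lengths are in m, angles in degrees, forces in N, time in s.
With the tool pointing down it reaches from about 0.375 to 0.9 m from the base axis. Payload 3.1 kg.
Tool frame: the origin (TCP) lies on the centre line of the jaws, within the pads' length; the fingertips stand 25 mm ahead of it and the grasp point (between the pads) lies 6 mm ahead of it; z points along the fingers, y is the line along which they close (so a half turn about z gives the same grasp; the last joint's range is limited). The gripper opens to 87 mm and grips with 3 to 60 N. Pads are 19 mm wide; open, the fingers measure 117 mm over their backs; the gripper's body (75 mm by 190 mm) begins 51 mm behind the grasp point.
Start: joints at [-82.821, 30.224, 82.088, -0, 67.689, -10.227], TCP at [0.187, -0.596, 0.248] pointing down, gripper open.
Joint ranges: [-176.69, 176.69], [-43.24, 126.21], [12.49, 139.97], [-82, 262], [0, 151.66], [-163.58, 163.58]. Speed limits (degrees/s): [159.86, 159.86, 180, 180, 180, 180].

INTERFACE

Orientations are given as a 3x3 rotation matrix whose columns are the frame's x, y, z axes.
In Python, from rig import bot, cams, models gives the robot as it stands. The module is installed in compiled form; this text tells all that it offers.
- The arm moves only by the shell command python3 -m handwheel 'ROWS' [OPENING]. ROWS is JSON, a list of rows, each a list of 6 numbers: the shift along the world's x, y, z each as a share of 1 m, from -1 to 1, then the turn, a rotation vector about the world's x, y, z each as a share of 2 rad, from -1 to 1. In form: [[dx, dy, dz, wx, wy, wz], ...]. A call has exactly 8 rows; each row is the pose to reach, as a shift and turn from the pose commanded when the call began; what a row does not reach only later rows make up. A row lasts 1/12 s, in which the tool goes at most 41.7 mm and 7.16 degrees, less where a joint would pass 70% of its speed; a pose out of reach is approached as far as the arm can. A call with a number of a shift or a turn outside -1 to 1 is refused whole. A call with a gripper value outside its range is refused whole. OPENING is the opening, from -1 (shut) to 1 (fully open), so that 0 is half open, set as the call begins (- or left out, the last holds). The fingers move at their own pace and stop on an object; the grip force is fixed at half the most. Time passes only in rows, so rows that repeat a pose let the fingers close, or fill a call up. It gives the time, the measured TCP pose, the force, the opening and the grip force at its end, in the units of the state.
- bot.read_state(): the state, without advancing time (a new reading comes with each control period).
- cams.capture(name): name is "scene" or "side" or "wrist"; returns (picture, depth): 384x512x3 uint8, blue, green, red; 384x512 float32, m along the optical axis (not along the pixel's ray), 0 where there is no reading.
- cams.calibration(name): a dict with "mtx" (3x3 intrinsics, pixels), "R" (3x3) and "t" (3): a world point X has camera coordinates R X + t; the wrist camera has in their place "tool_from_camera" (4x4, takes a point from camera to tool coordinates, whose origin is the TCP and whose axes are the flange's). Camera axes: x right, y down, z forward; pixel columns grow to the right and rows downward; lengths in m; the calibration is good to about 2 mm. A picture is of the moment at which its call begins: read the wrist's pose just before it. calibration takes no time and is no camera call.
- bot.hand_in(): hands the job in; it is judged then, once.
Trained networks look in the newest picture that a camera, given by its name, has taken for a name from the list of things; names that differ only in an ending like _2 or _b are one class to them, and where a whole thing is asked for, a point or a joint stands for the part that bears it (a point fixed in the world has none). Each returns a list of dicts, best first, with "conf" (0 to 1); they miss things now and then, are a little off and sometimes report something else, mostly with a low value. They report only what shows in the picture. A call takes as long as a camera call. They do not tell look-alikes from the thing itself.
- models.spot_in(query, camera): "position" ([column, row] in pixels, amid what is visible of it).
- models.tip_of(query, camera): "position" ([column, row] in pixels: a listed point, or the origin of a listed thing).
The state is a dict: "time_s": time; "joint_positions": joint angles; "qvel": joint speeds; "tau": joint torques, N m; "position": TCP position; "tcp_rot": TCP orientation; "force": force on the tool from outside, world axes, zero at the start; "moment": the same for the moment, N m; "opening": opening from 0.0 (shut) to 1.0 (fully open); "grasp_force": force on a finger pad.
Only numpy, scipy, OpenCV 4.12 (cv2) and the standard library are available. Lean on these libraries where they do the work, as an engineer would, in place of code of your own. Each camera call takes 0.05 s, during which the arm holds its last target. There are 200 camera calls.

## Working session

There is one attempt and no reset: what is moved stays moved. The work goes in short steps, Python scripts to look and compute and a shell command to move; the robot and the scene stay as the last step left them, time stands still between calls to the robot, and variables do not carry over. Pictures are saved under pics/ and viewed, at most 10 in all, crops included, and the job is handed in when it is done.

```bash
mkdir -p pics
cat > h.py <<'E'
import numpy as np, cv2
from rig import bot, cams, models
def cal(n):
    c=cams.calibration(n); return np.array(c["mtx"]),np.array(c["R"]),np.array(c["t"]).ravel()
def unproj(n,px,d):
    K,R,t=cal(n); p=np.linalg.inv(K)@np.array([px[0],px[1],1.])*d; return R.T@(p-t)
def ray(n,px):
    K,R,t=cal(n); d=R.T@np.linalg.inv(K)@np.array([px[0],px[1],1.]); return -R.T@t,d
def onz(n,px,z):
    o,d=ray(n,px); return o+d*(z-o[2])/d[2]
def tri(p1,p2,a="scene",b="side"):
    (o1,d1),(o2,d2)=ray(a,p1),ray(b,p2)
    s=np.linalg.lstsq(np.c_[d1,-d2],o2-o1,rcond=None)[0]
    x,y=o1+d1*s[0],o2+d2*s[1]; return (x+y)/2,np.linalg.norm(x-y)
def proj(n,X):
    K,R,t=cal(n); p=K@(R@np.asarray(X)+t); return p[:2]/p[2]
E
python3 - <<'E'
from h import *
np.set_printoptions(precision=3,suppress=True)
ims=[]
for n in ("scene","side"):
    im,d=cams.capture(n); cv2.imwrite(f"pics/{n}0.png",im); np.save(f"pics/{n}0.npy",d)
    for q in ("column","column_head","nest","post_top","press_knob","press_pad","stand"):
        r=models.tip_of(q,n)
        for x in r[:3]:
            u,v=map(int,x["position"]); print(n,q,np.round(x["position"],1),round(x["conf"],2))
    K,R,t=cal(n); print(n,-R.T@t)
s=bot.read_state(); print(s["time_s"],s["position"],s["tcp_rot"])
E
```

```text
scene column [145.7 251.9] 0.85
scene column [262.5 228.8] 0.65
scene column [368.9 182.7] 0.62
scene column_head [326.5 169.5] 0.69
scene column_head [144.3 211.7] 0.67
scene column_head [216.2 219.2] 0.63
scene nest [280.  229.8] 0.66
scene post_top [314.  177.2] 0.75
scene press_knob [285.1 192.4] 0.94
scene press_pad [283.9 204.8] 0.61
scene [ 1.242 -0.318  1.053]
side column [235.6 234.3] 0.83
side column [310.9 187.9] 0.73
side column [253.4 283.1] 0.7
side column_head [284.2 226. ] 0.91
side column_head [344.3 210.9] 0.7
side column_head [201.4 335.5] 0.6
side nest [224.  246.5] 0.85
side nest [221.5 214.7] 0.57
side nest [237.1 235.3] 0.37
side post_top [183.5 180.9] 0.79
side press_knob [222.6 195.8] 0.92
side press_pad [221.5 213.6] 0.76
side stand [215.  248.6] 0.79
side [0.19  0.708 0.835]
0.8 [ 0.187 -0.596  0.248] [[ 0.954  0.299  0.   ]
 [ 0.299 -0.954 -0.   ]
 [-0.     0.    -1.   ]]
```

View pics/scene0.png

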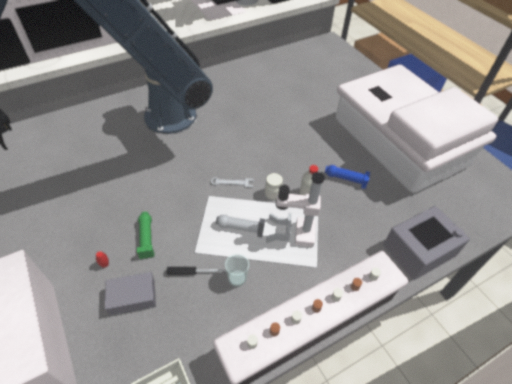

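View pics/side0.png

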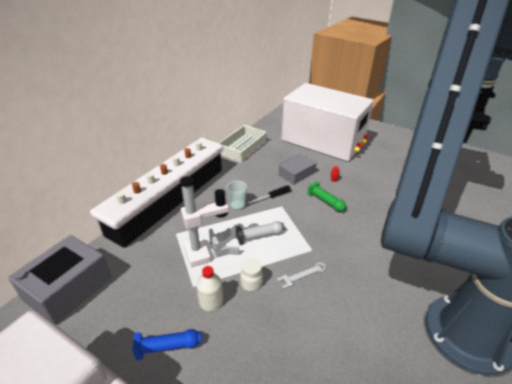

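Scene: the grey column lies on the white deck at (240,223), foot near (262,229). The green look-alike is at (145,235) and the blue one at (348,176). In the side view grey is at (258,232), green at (327,197) and blue at (167,342). I choose the grey one on the deck and check it in one crop.

Run:
```python
from h import *
np.set_printoptions(precision=4,suppress=True)
k,e=tri((285.1,192.4),(222.6,195.8)); print("knob",k,e)
p,e=tri((314,177.2),(183.5,180.9)); print("post",p,e)
print("pad",*tri((283.9,204.8),(221.5,213.6)))
print("nest",onz("scene",(280,229.8),.004),onz("side",(224,246.5),.004))
print("foot",onz("scene",(262.5,228.8),.026),onz("side",(235.6,234.3),.026))
print("head",onz("scene",(216.2,219.2),.026),onz("side",(284.2,226),.026))
for n in("scene","side"):
    im=cv2.imread(f"pics/{n}0.png"); d=np.load(f"pics/{n}0.npy")
    K,R,t=cal(n); v,u=np.mgrid[:384,:512]
    P=(np.stack([(u-K[0,2])/K[0,0],(v-K[1,2])/K[1,1],np.ones_like(u)],-1)*d[...,None]-t)@R
    np.save(f"pics/{n}P.npy",P)
    c=p[:2]
    m=(im.min(-1)>185)&(abs(P[...,2]-.004)<.012)&(d>0)&(np.hypot(P[...,0]-k[0],P[...,1]-k[1])<.32)
    m=m.astype(np.uint8); nn,l,st,_=cv2.connectedComponentsWithStats(m); m=(l==1+np.argmax(st[1:,4]))
    pts=np.array([onz(n,(a,b),.004)[:2] for b,a in np.argwhere(m)],np.float32)
    print(n,"deck",len(pts),cv2.minAreaRect(pts))
im=cv2.imread("pics/scene0.png")[160:280,180:340]; im2=cv2.imread("pics/side0.png")[165:285,165:325]
cv2.imwrite("pics/crop.png",np.hstack([cv2.resize(i,None,fx=2.5*1,fy=2.5,interpolation=2) for i in(im,im2)]))
```

```text
knob [0.687  0.0998 0.2042] 0.013376433666200015
post [0.7377 0.1669 0.2788] 0.015775341181452615
pad [0.6875 0.1044 0.1433] 0.007816957254319223
nest [0.6855 0.1087 0.004 ] [0.6871 0.0971 0.004 ]
foot [0.6683 0.0533 0.026 ] [0.6745 0.0522 0.026 ]
head [ 0.5679 -0.0586  0.026 ] [ 0.5659 -0.0629  0.026 ]Traceback (most recent call last):
  File "<stdin>", line 17, in <module>
  File "h.py", line 10, in onz
    o,d=ray(n,px); return o+d*(z-o[2])/d[2]
        ~~~^^^^^^
  File "h.py", line 8, in ray
    K,R,t=cal(n); d=R.T@np.linalg.inv(K)@np.array([px[0],px[1],1.]); return -R.T@t,d
          ~~~^^^
  File "h.py", line 4, in cal
    c=cams.calibration(n); return np.array(c["mtx"]),np.array(c["R"]),np.array(c["t"]).ravel()
ValueError: time passes only in moves, steps and waits
```

```bash
sed -i 's/^def cal(n):/import functools\n@functools.lru_cache(None)\ndef cal(n):/' h.py
python3 - <<'E'
from h import *
np.set_printoptions(precision=4,suppress=True)
k=np.array([.687,.1])
for n in("scene","side"):
    im=cv2.imread(f"pics/{n}0.png"); d=np.load(f"pics/{n}0.npy")
    K,R,t=cal(n); v,u=np.mgrid[:384,:512]
    P=(np.stack([(u-K[0,2])/K[0,0],(v-K[1,2])/K[1,1],np.ones_like(u)],-1)*d[...,None]-t)@R
    np.save(f"pics/{n}P.npy",P)
    m=(im.min(-1)>180)&(abs(P[...,2]-.004)<.012)&(d>0)&(np.hypot(P[...,0]-k[0],P[...,1]-k[1])<.32)
    m=m.astype(np.uint8); nn,l,st,_=cv2.connectedComponentsWithStats(m); m=(l==1+np.argmax(st[1:,4]))
    o,_=ray(n,(0,0)); uv=np.argwhere(m)[:,::-1]
    D=np.c_[uv,np.ones(len(uv))]@np.linalg.inv(K).T@R
    pts=(o+D*((.004-o[2])/D[:,2])[:,None])[:,:2].astype(np.float32)
    r=cv2.minAreaRect(pts); print(n,"deck",len(pts),r)
    a=np.deg2rad(r[2]); 
    a=a if r[1][0]>r[1][1] else a-np.pi/2
    a=a if np.cos(a)+np.sin(a)>0 else a+np.pi
    x=np.array([np.cos(a),np.sin(a)]); print(" yaw",np.rad2deg(a)," origin",np.array(r[0])+.085*x," nest",np.array(r[0])+.063*x, "posttop",np.array(r[0])+.147*x)
im=cv2.imread("pics/scene0.png")[160:280,180:340]; im2=cv2.imread("pics/side0.png")[165:285,165:325]
cv2.imwrite("pics/crop.png",np.hstack([cv2.resize(i,None,fx=2.5*1,fy=2.5,interpolation=2) for i in(im,im2)]))
E
```

```text
scene deck 3861 ((0.6505281925201416, 0.05154015123844147), (0.37301602959632874, 0.22508415579795837), 54.19641876220703)
 yaw 54.19641876220703  origin [0.7003 0.1205]  nest [0.6874 0.1026] posttop [0.7365 0.1708]
side deck 3779 ((0.6512007117271423, 0.04882840812206268), (0.37579524517059326, 0.22737127542495728), 54.50838851928711)
 yaw 54.50838851928711  origin [0.7006 0.118 ]  nest [0.6878 0.1001] posttop [0.7365 0.1685]
```

View pics/crop.png

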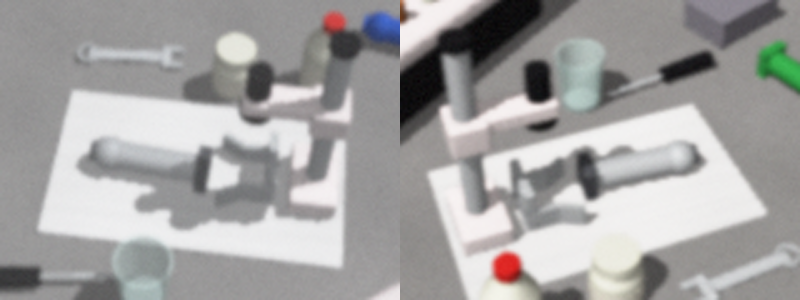

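Yes: the picked column is the grey one, its dark foot facing the cheeks. Stand yaw is about 54.4°, nest at about (0.688, 0.101). Now moving above the knob.

```bash
T='[[0.5,0.697,0.052,0,0,0.3225],[0.5,0.697,0.052,0,0,0.3225]]'
python3 -m handwheel '[[0.024,0.033,0.003,0,0,0.0625],[0.048,0.066,0.005,0,0,0.125],[0.072,0.1,0.008,0,0,0.1875],[0.096,0.133,0.01,0,0,0.25],[0.12,0.166,0.013,0,0,0.3125],[0.144,0.2,0.016,0,0,0.3225],[0.168,0.233,0.018,0,0,0.3225],[0.192,0.266,0.02,0,0,0.3225]]' 1
python3 -m handwheel '[[0.024,0.033,0.003,0,0,0],[0.048,0.066,0.006,0,0,0],[0.072,0.1,0.01,0,0,0],[0.096,0.133,0.014,0,0,0],[0.12,0.166,0.018,0,0,0],[0.144,0.2,0.022,0,0,0],[0.168,0.233,0.026,0,0,0],[0.192,0.266,0.032,0,0,0]]'
python3 -m handwheel '[[0.024,0.033,0,0,0,0],[0.048,0.066,0,0,0,0],[0.072,0.1,0,0,0,0],[0.096,0.133,0,0,0,0],[0.116,0.165,0,0,0,0],[0.116,0.165,0,0,0,0],[0.116,0.165,0,0,0,0],[0.116,0.165,0,0,0,0]]'
cat >> h.py <<'E'
def wcal():
    s=bot.read_state(); c=cams.calibration("wrist"); T=np.array(c["tool_from_camera"]); K=np.array(c["mtx"])
    R=np.array(s["tcp_rot"]); p=np.array(s["position"])
    return K,R@T[:3,:3],R@T[:3,3]+p   # world_from_cam
def wonz(W,px,z):
    K,R,o=W; d=R@np.linalg.inv(K)@np.array([px[0],px[1],1.]); return o+d*(z-o[2])/d[2]
E
python3 - <<'E'
from h import *
np.set_printoptions(precision=4,suppress=True)
W=wcal(); s=bot.read_state(); print(s["time_s"],s["position"],s["tcp_rot"],s["joint_positions"])
im,d=cams.capture("wrist"); cv2.imwrite("pics/w1.png",im)
print("cam",W[2],W[1][:,2])
for q,z in(("press_knob",.208),("column",.026),("column_head",.026),("nest",.004)):
    for r in models.tip_of(q,"wrist")[:2]: print(q,r,wonz(W,r["position"],z))
E
```

```text
time_s: 1.47
position: [0.3798, -0.3287, 0.268]
tcp_rot: [[0.583, 0.812, 0.001], [0.812, -0.583, -0.001], [-0.0, 0.001, -1.0]]
force: [0.5, -0.8, -0.4]
opening: 0.999
grasp_force: 0.0
time_s: 2.13
position: [0.5716, -0.0623, 0.2997]
tcp_rot: [[0.582, 0.813, -0.0], [0.813, -0.582, -0.0], [-0.0, -0.0, -1.0]]
force: [0.6, 0.0, -0.2]
opening: 1.0
grasp_force: 0.0
time_s: 2.8
position: [0.6864, 0.1005, 0.299]
tcp_rot: [[0.582, 0.813, -0.001], [0.813, -0.582, -0.001], [-0.001, -0.001, -1.0]]
force: [0.2, 0.1, 0.8]
opening: 1.001
grasp_force: 0.0
2.8 [0.6864 0.1005 0.299 ] [[ 0.5822  0.8131 -0.0014]
 [ 0.8131 -0.5822 -0.0007]
 [-0.0014 -0.0008 -1.    ]] [-0.8606 33.2469 67.7087 -0.0431 79.1262 34.7512]
cam [0.7314 0.1629 0.4355] [-0.1669 -0.2322 -0.9582]
column {'position': [260.4, 193.3], 'conf': 0.65} [0.6658 0.0543 0.026 ]
column_head {'position': [54.3, 54.4], 'conf': 0.58} [0.553  0.3755 0.026 ]
```

View pics/w1.png

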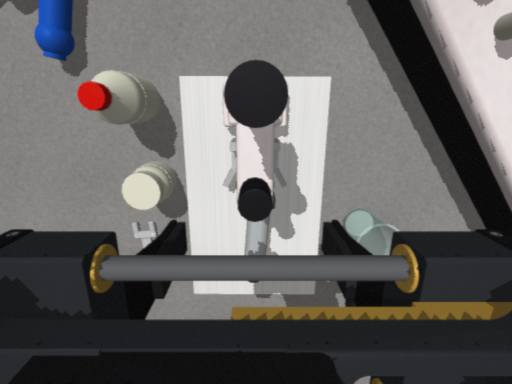

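The wrist view shows the knob top at (255,200), the post top at (256,93), and the column below the bar at about (257,235). Its foot is hidden under the press arm.

Run:
```python
from h import *
np.set_printoptions(precision=4,suppress=True)
W=wcal()
for z in(.222,.226): print("knob",wonz(W,(255.5,200),z))
print("post",wonz(W,(256,93),.284))
# deck edges
for r in(76,293):
    print(r,wonz(W,(180+(r-76)*0.03,r),.004),wonz(W,(331-(r-76)*.04,r),.004))
s=bot.read_state(); print(s["position"])
```

```text
knob [0.6908 0.1024 0.222 ]
knob [0.6916 0.1035 0.226 ]
post [0.737  0.1669 0.284 ]
76 [0.671  0.2604 0.004 ] [0.8487 0.1325 0.004 ]
293 [ 0.4426 -0.0295  0.004 ] [ 0.6442 -0.1746  0.004 ]
[0.6866 0.0992 0.2999]
```

```bash
python3 -m handwheel '[[0.0015,0.0015,-0.03,0,0,0],[0.0015,0.0015,-0.06,0,0,0],[0.0015,0.0015,-0.075,0,0,0],[0.0015,0.0015,-0.084,0,0,0],[0.0015,0.0015,-0.084,0,0,0],[0.0015,0.0015,-0.084,0,0,0],[0.0015,0.0015,-0.084,0,0,0],[0.0015,0.0015,-0.084,0,0,0]]' 1
python3 -m handwheel '[[0,0,0,0,0,0],[0,0,0,0,0,0],[0,0,0,0,0,0],[0,0,0,0,0,0],[0,0,0,0,0,0],[0,0,0,0,0,0],[0,0,0,0,0,0],[0,0,0,0,0,0]]' -1
```

```text
time_s: 3.72
position: [0.6896, 0.102, 0.2176]
tcp_rot: [[0.583, 0.813, 0.004], [0.813, -0.583, -0.0], [0.002, 0.003, -1.0]]
force: [-0.0, -0.8, -0.3]
opening: 0.998
grasp_force: 0.0
time_s: 4.38
position: [0.6885, 0.1022, 0.2155]
tcp_rot: [[0.583, 0.813, -0.0], [0.813, -0.583, 0.0], [-0.0, -0.0, -1.0]]
force: [0.3, -0.5, -0.3]
opening: 0.475
grasp_force: 0.0
```

```bash
python3 -m handwheel '[[0,0,0,0,0,0],[0,0,0,0,0,0],[0,0,0,0,0,0],[0,0,0,0,0,0],[0,0,0,0,0,0],[0,0,0,0,0,0],[0,0,0,0,0,0],[0,0,0,0,0,0]]' -1
python3 -m handwheel '[[0,0,0.01,0,0,0],[0,0,0.02,0,0,0],[0,0,0.03,0,0,0],[0,0,0.04,0,0,0],[0,0,0.05,0,0,0],[0,0,0.06,0,0,0],[0,0,0.066,0,0,0],[0,0,0.068,0,0,0]]'
```

```text
time_s: 5.05
position: [0.6884, 0.1022, 0.2155]
tcp_rot: [[0.583, 0.813, -0.0], [0.813, -0.583, 0.0], [-0.0, -0.0, -1.0]]
force: [-1.4, 0.6, 0.0]
opening: 0.337
grasp_force: 30.0
time_s: 5.72
position: [0.6883, 0.1022, 0.2854]
tcp_rot: [[0.583, 0.813, 0.001], [0.813, -0.583, -0.0], [0.0, 0.001, -1.0]]
force: [2.5, -0.0, -9.1]
opening: 0.331
grasp_force: 30.0
```

Gripped and rising against about 9 N; now slowly to the stop.

```bash
python3 -m handwheel '[[0,0,0.002,0,0,0],[0,0,0.004,0,0,0],[0,0,0.005,0,0,0],[0,0,0.006,0,0,0],[0,0,0.007,0,0,0],[0,0,0.008,0,0,0],[0,0,0.008,0,0,0],[0,0,0.008,0,0,0]]'
python3 -m handwheel '[[0,0,0.001,0,0,0],[0,0,0.002,0,0,0],[0,0,0.003,0,0,0],[0,0,0.004,0,0,0],[0,0,0.004,0,0,0],[0,0,0.004,0,0,0],[0,0,0.004,0,0,0],[0,0,0.004,0,0,0]]'
```

```text
time_s: 6.38
position: [0.6883, 0.1022, 0.2916]
tcp_rot: [[0.583, 0.813, -0.0], [0.813, -0.583, 0.0], [-0.0, -0.0, -1.0]]
force: [1.6, 1.1, -9.2]
opening: 0.34
grasp_force: 30.0
time_s: 7.05
position: [0.6883, 0.1022, 0.2958]
tcp_rot: [[0.583, 0.813, -0.0], [0.813, -0.583, 0.0], [-0.0, -0.0, -1.0]]
force: [0.4, 1.2, -6.8]
opening: 0.339
grasp_force: 30.0
```

```bash
python3 -m handwheel '[[0,0,0.001,0,0,0],[0,0,0.002,0,0,0],[0,0,0.003,0,0,0],[0,0,0.004,0,0,0],[0,0,0.005,0,0,0],[0,0,0.006,0,0,0],[0,0,0.006,0,0,0],[0,0,0.006,0,0,0]]'
python3 -c "
from h import *
im,_=cams.capture('scene')
print(models.tip_of('press_pad','scene')[:1],models.tip_of('press_knob','scene')[:1],proj('scene',(.688,.101,.286)),proj('scene',(.688,.101,.276)),proj('scene',(.688,.101,.226)))"
```

```text
time_s: 7.72
position: [0.6883, 0.1022, 0.2974]
tcp_rot: [[0.583, 0.813, -0.003], [0.813, -0.583, 0.0], [-0.002, -0.003, -1.0]]
force: [6.6, 2.1, -24.2]
opening: 0.335
grasp_force: 30.0
[{'position': [282.0, 184.7], 'conf': 0.96}] [{'position': [285.7, 171.7], 'conf': 0.71}] [285.84662552 172.19003473] [285.52651902 174.7101442 ] [283.99454429 186.77095533]
```

```bash
python3 -m handwheel '[[0,0,-0.004,0,0,0],[0,0,-0.004,0,0,0],[0,0,-0.004,0,0,0],[0,0,-0.004,0,0,0],[0,0,-0.004,0,0,0],[0,0,-0.004,0,0,0],[0,0,0.016,0,0,0],[0,0,0.05,0,0,0]]' 1
python3 -m handwheel '[[-0.01,-0.012,0.03,0,0,0],[-0.03,-0.04,0.04,0,0,0],[-0.05,-0.07,0.03,0.04,-0.03,0],[-0.07,-0.1,0.0,0.09,-0.065,0],[-0.09,-0.125,-0.03,0.13,-0.095,0],[-0.11,-0.15,-0.06,0.17,-0.125,0],[-0.125,-0.172,-0.09,0.2127,-0.1526,0],[-0.131,-0.182,-0.12,0.2127,-0.1526,0]]'
python3 -m handwheel '[[0,0,-0.03,0,0,0],[0,0,-0.06,0,0,0],[0,0,-0.085,0,0,0],[0,0,-0.09,0,0,0],[0,0,-0.09,0,0,0],[0,0,-0.09,0,0,0],[0,0,-0.09,0,0,0],[0,0,-0.09,0,0,0]]'
python3 - <<'E'
from h import *
np.set_printoptions(precision=4,suppress=True)
s=bot.read_state(); print(s["joint_positions"])
W=wcal(); im,d=cams.capture("wrist"); cv2.imwrite("pics/w2.png",im)
for q,z in(("column",.026),("column_head",.026),("nest",.004)):
    for r in models.tip_of(q,"wrist")[:2]: print(q,r,wonz(W,r["position"],z))
for n in("scene","side"):
    cams.capture(n)
    for q in("column","column_head"):
        for r in models.tip_of(q,n)[:3]: print(n,q,r["conf"],r["position"],onz(n,r["position"],.026))
E
```

```text
time_s: 8.53
position: [0.6861, 0.102, 0.3478]
tcp_rot: [[0.583, 0.813, -0.01], [0.813, -0.583, -0.0], [-0.006, -0.008, -1.0]]
force: [1.1, 0.0, -0.1]
opening: 0.858
grasp_force: 0.0
time_s: 9.2
position: [0.5579, -0.0809, 0.2372]
tcp_rot: [[0.505, 0.81, 0.298], [0.702, -0.586, 0.404], [0.502, 0.005, -0.865]]
force: [0.4, -0.6, -1.3]
opening: 1.004
grasp_force: 0.0
time_s: 9.87
position: [0.56, -0.078, 0.1481]
tcp_rot: [[0.502, 0.813, 0.294], [0.705, -0.582, 0.405], [0.5, 0.004, -0.866]]
force: [0.7, -0.2, -0.5]
opening: 0.999
grasp_force: 0.0
[-34.3091  34.1486 104.6345  41.7898  48.6182 -29.0824]
column {'position': [259.0, 100.2], 'conf': 0.91} [0.6637 0.056  0.026 ]
column_head {'position': [250.2, 235.3], 'conf': 0.56} [ 0.5685 -0.0609  0.026 ]
column_head {'position': [253.2, 60.6], 'conf': 0.53} [0.6884 0.1017 0.026 ]
nest {'position': [252.3, 74.5], 'conf': 0.68} [0.6861 0.1004 0.004 ]
scene column 0.93 [370.1, 182.7] [0.6773 0.4756 0.026 ]
scene column 0.77 [143.1, 253.2] [ 0.5777 -0.3018  0.026 ]
scene column 0.61 [265.0, 228.3] [0.6704 0.0612 0.026 ]
scene column_head 0.74 [217.2, 219.8] [ 0.5715 -0.0568  0.026 ]
scene column_head 0.7 [326.6, 170.1] [0.5591 0.3762 0.026 ]
scene column_head 0.7 [144.0, 210.7] [ 0.4297 -0.2491  0.026 ]
side column 0.61 [139.6, 344.0] [0.6547 0.4677 0.026 ]
side column_head 0.83 [200.6, 335.8] [0.5488 0.3757 0.026 ]
side column_head 0.71 [282.3, 226.7] [ 0.5694 -0.0568  0.026 ]
side column_head 0.71 [344.8, 211.5] [ 0.429  -0.2361  0.026 ]
```

View pics/w2.png

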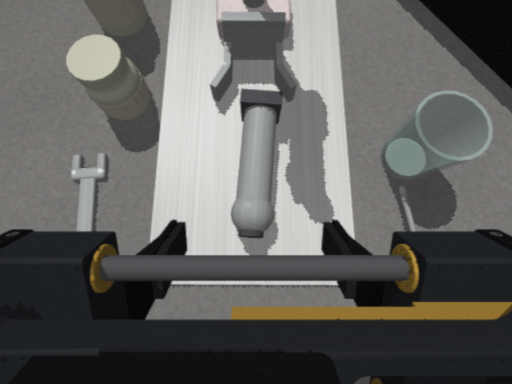

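The view shows the grey column with its ball at (252,212), boss end at (251,235) and foot at (261,97). The cheeks are ahead at (252,70). The column is off the stand axis by about -3.5°.

```bash
python3 -m handwheel '[[0.005,0.006,-0.03,0,0,-0.03],[0.01,0.014,-0.06,0,0,-0.03],[0.015,0.022,-0.085,0,0,-0.03],[0.0195,0.03,-0.105,0,0,-0.03],[0.0205,0.0315,-0.113,0,0,-0.03],[0.0205,0.0315,-0.113,0,0,-0.03],[0.0205,0.0315,-0.113,0,0,-0.03],[0.0205,0.0315,-0.113,0,0,-0.03]]' 1
python3 -m handwheel '[[0,0,0,0,0,0],[0,0,0,0,0,0],[0,0,0,0,0,0],[0,0,0,0,0,0],[0,0,0,0,0,0],[0,0,0,0,0,0],[0,0,0,0,0,0],[0,0,0,0,0,0]]' -1
```

```text
time_s: 11.03
position: [0.5799, -0.0468, 0.034]
tcp_rot: [[0.546, 0.776, 0.317], [0.672, -0.631, 0.387], [0.5, 0.002, -0.866]]
force: [-0.1, -0.1, -0.4]
opening: 0.999
grasp_force: 0.0
time_s: 11.7
position: [0.5796, -0.0464, 0.0334]
tcp_rot: [[0.546, 0.776, 0.316], [0.672, -0.631, 0.388], [0.5, 0.001, -0.866]]
force: [-0.8, -0.0, 1.1]
opening: 0.489
grasp_force: 30.0
```

```bash
python3 -m handwheel '[[0.005,0.0065,0,0,0,0.005],[0.01,0.013,0,0,0,0.01],[0.0155,0.02,0,0,0,0.015],[0.0205,0.027,0,0,0,0.02],[0.0255,0.0335,0,0,0,0.025],[0.031,0.0405,0,0,0,0.03],[0.036,0.0475,0,0,0,0.03],[0.0385,0.0505,0,0,0,0.03]]'
python3 - <<'E'
from h import *
np.set_printoptions(precision=4,suppress=True)
W=wcal(); im,d=cams.capture("wrist"); cv2.imwrite("pics/w3.png",im)
o=np.array([.7008,.1188]); a=np.deg2rad(54.4); M=np.array([[np.cos(a),np.sin(a)],[-np.sin(a),np.cos(a)]])
for q,z in(("column",.026),("nest",.004)):
    for r in models.tip_of(q,"wrist")[:2]: p=wonz(W,r["position"],z); print(q,r,p,M@(p[:2]-o))
for X in((-.03,.026,.03),(-.03,-.026,.03),(0,-.034,.064),(0,.034,.064)):
    w=np.r_[o+M.T@np.array(X[:2]),X[2]]; c=W[1].T@(w-W[2]); c=W[0]@c; print(X,c[:2]/c[2])
E
```

```text
time_s: 12.37
position: [0.6181, 0.0038, 0.0333]
tcp_rot: [[0.504, 0.813, 0.292], [0.705, -0.583, 0.404], [0.499, 0.002, -0.867]]
force: [-5.0, -6.7, 3.6]
opening: 0.495
grasp_force: 30.0
column {'position': [260.9, 58.3], 'conf': 0.71} [0.6984 0.1071 0.026 ] [-0.0109 -0.0048]
(-0.03, 0.026, 0.03) [214.4379  79.0359]
(-0.03, -0.026, 0.03) [293.3946  79.0951]
(0, -0.034, 0.064) [314.2548  -5.1728]
(0, 0.034, 0.064) [193.7391  -5.3362]
```

View pics/w3.png

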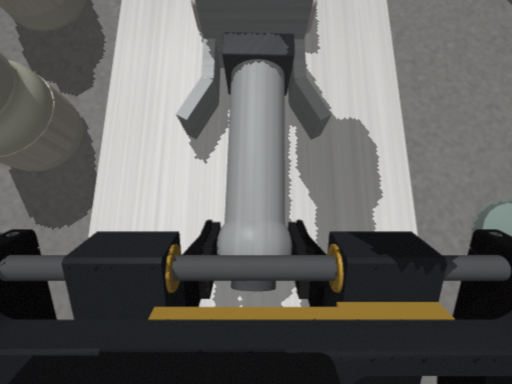

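The dark foot at (258,55) is inside the cheeks (at (212,75) and (297,75)), nearly at the wall. I creep on until contact.

```bash
python3 -m handwheel '[[0.001,0.001,0,0,0,0],[0.0015,0.002,0,0,0,0],[0.002,0.003,0,0,0,0],[0.003,0.004,0,0,0,0],[0.0035,0.005,0,0,0,0],[0.004,0.006,0,0,0,0],[0.004,0.006,0,0,0,0],[0.004,0.006,0,0,0,0]]'
python3 -m handwheel '[[0.001,0.001,0,0,0,0],[0.001,0.002,0,0,0,0],[0.002,0.003,0,0,0,0],[0.002,0.003,0,0,0,0],[0.002,0.003,0,0,0,0],[0.002,0.003,0,0,0,0],[0.002,0.003,0,0,0,0],[0.002,0.003,0,0,0,0]]'
```

```text
time_s: 13.18
position: [0.6216, 0.0091, 0.0333]
tcp_rot: [[0.505, 0.812, 0.292], [0.704, -0.584, 0.405], [0.499, 0.001, -0.867]]
force: [-3.1, -5.0, 2.5]
opening: 0.491
grasp_force: 30.0
time_s: 13.85
position: [0.6223, 0.01, 0.0332]
tcp_rot: [[0.506, 0.812, 0.291], [0.706, -0.584, 0.401], [0.496, 0.002, -0.869]]
force: [-10.5, -14.4, 8.3]
opening: 0.488
grasp_force: 30.0
```

Butted (18 N at the wall). Now lifting along the ladder arc, with a small preload toward the wall.

```bash
python3 -m handwheel '[[-0.0007,-0.001,0.009,0,0,0],[-0.001,-0.0015,0.0175,0,0,0],[-0.001,-0.0015,0.026,0,0,0],[-0.0006,-0.0009,0.0345,0,0,0],[0.0001,0.0002,0.0425,0,0,0],[0.0012,0.0017,0.05,0,0,0],[0.0027,0.0038,0.0575,0,0,0],[0.0036,0.005,0.061,0,0,0]]'
python3 - <<'E'
from h import *
for n in("scene","side"):
    im,_=cams.capture(n); 
    c=im[140:260,180:340] if n=="scene" else im[150:270,165:325]
    cv2.imwrite(f"pics/{n}l.png",c)
cv2.imwrite("pics/lift1.png",np.hstack([cv2.resize(cv2.imread(f"pics/{n}l.png"),None,fx=2.5,fy=2.5,interpolation=2) for n in("scene","side")]))
E
```

```text
time_s: 14.52
position: [0.6261, 0.0174, 0.0938]
tcp_rot: [[0.505, 0.813, 0.289], [0.705, -0.582, 0.404], [0.497, -0.0, -0.868]]
force: [-2.6, -4.9, -1.3]
opening: 0.493
grasp_force: 30.0
```

View pics/lift1.png

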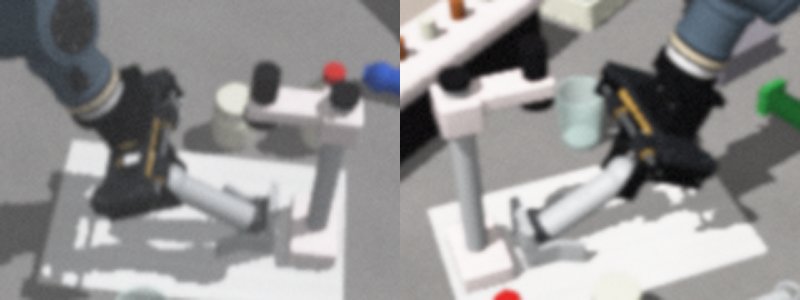

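About 30° raised, the dark foot at (540,222) of the crop is between the cheeks, and the ball is in the jaws. I continue.

```bash
python3 -m handwheel '[[0.002,0.0028,0.0068,0,0,0],[0.0044,0.0061,0.013,0.005,-0.004,0],[0.007,0.0098,0.019,0.01,-0.007,0],[0.01,0.014,0.024,0.015,-0.011,0],[0.013,0.0183,0.029,0.02,-0.015,0],[0.0166,0.0232,0.033,0.025,-0.018,0],[0.0203,0.0284,0.0367,0.03,-0.022,0],[0.0225,0.0312,0.0383,0.035,-0.0255,0]]'
```

```text
time_s: 15.28
position: [0.6495, 0.0484, 0.1334]
tcp_rot: [[0.477, 0.813, 0.335], [0.667, -0.583, 0.464], [0.572, 0.002, -0.82]]
force: [-7.7, -8.5, 8.8]
opening: 0.491
grasp_force: 30.0
```

```bash
python3 -m handwheel '[[0.0042,0.0058,0.0028,0.005,-0.004,0],[0.0085,0.0118,0.005,0.01,-0.007,0],[0.013,0.0182,0.0066,0.015,-0.011,0],[0.0176,0.0247,0.0075,0.02,-0.015,0],[0.0225,0.0315,0.0077,0.025,-0.018,0],[0.025,0.035,0.0076,0.03,-0.022,0],[0.0275,0.0383,0.0074,0.035,-0.0255,0],[0.0275,0.0383,0.0074,0.035,-0.0255,0]]'
python3 -m handwheel '[[0.001,0.0015,0,0,0,0],[0.002,0.003,0,0,0,0],[0.003,0.0045,-0.0005,0,0,0],[0.004,0.006,-0.001,0,0,0],[0.005,0.0075,-0.001,0,0,0],[0.006,0.009,-0.0015,0,0,0],[0.0068,0.01,-0.0015,0,0,0],[0.0068,0.01,-0.0015,0,0,0]]'
python3 - <<'E'
from h import *
for n in("scene","side"):
    im,_=cams.capture(n); 
    c=im[140:260,180:340] if n=="scene" else im[150:270,165:325]
    cv2.imwrite(f"pics/{n}l.png",c)
cv2.imwrite("pics/lift2.png",np.hstack([cv2.resize(cv2.imread(f"pics/{n}l.png"),None,fx=2.5,fy=2.5,interpolation=2) for n in("scene","side")]))
s=bot.read_state();R=np.array(s["tcp_rot"]);b=np.array(s["position"])+.010*R[:,2]
o=np.array([.7008,.1188]); a=np.deg2rad(54.4); M=np.array([[np.cos(a),np.sin(a)],[-np.sin(a),np.cos(a)]])
print(b,M@(b[:2]-o))
E
```

```text
time_s: 15.95
position: [0.6793, 0.0883, 0.1425]
tcp_rot: [[0.444, 0.812, 0.379], [0.621, -0.584, 0.523], [0.646, 0.003, -0.764]]
force: [0.2, -0.6, 7.6]
opening: 0.489
grasp_force: 30.0
time_s: 16.62
position: [0.6864, 0.0981, 0.1412]
tcp_rot: [[0.444, 0.812, 0.379], [0.622, -0.584, 0.522], [0.645, 0.004, -0.764]]
force: [0.5, -0.9, 8.3]
opening: 0.488
grasp_force: 30.0
[0.69012831 0.1032346  0.13352035] [-0.01886848 -0.00038382]
```

View pics/lift2.png

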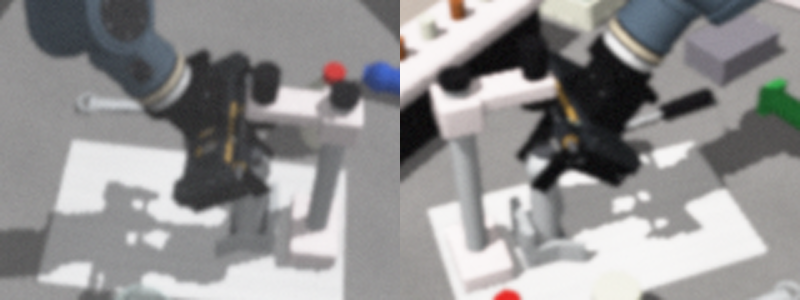

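The column looks upright between the cheeks, at (250,205) in the left crop. I release it and back off along the lean.

```bash
python3 -m handwheel '[[0,0,0.001,0,0,0],[0,0,0.001,0,0,0],[0,0,0.001,0,0,0],[0,0,0.001,0,0,0],[0,0,0.001,0,0,0],[0,0,0.001,0,0,0],[0,0,0.001,0,0,0],[0,0,0.001,0,0,0]]' 1
python3 -m handwheel '[[-0.002,-0.003,0.004,0,0,0],[-0.006,-0.008,0.01,0,0,0],[-0.012,-0.016,0.02,0,0,0],[-0.02,-0.027,0.032,0,0,0],[-0.03,-0.04,0.045,0,0,0],[-0.04,-0.055,0.055,0,0,0],[-0.055,-0.075,0.06,0,0,0],[-0.07,-0.095,0.065,0,0,0]]'
python3 - <<'E'
from h import *
np.set_printoptions(precision=4,suppress=True)
W=wcal(); im,d=cams.capture("wrist"); cv2.imwrite("pics/w4.png",im)
o=np.array([.7008,.1188]); a=np.deg2rad(54.4); M=np.array([[np.cos(a),np.sin(a)],[-np.sin(a),np.cos(a)]])
for q,z in(("column_head",.156),("column",.004),("nest",.004)):
    for r in models.tip_of(q,"wrist")[:2]: p=wonz(W,r["position"],z); print(q,r,M@(p[:2]-o))
for n in("scene","side"):
    im,_=cams.capture(n)
    print(n,[(r["position"],round(r["conf"],2)) for r in models.tip_of("column_head",n)[:4]],"exp",proj(n,np.r_[o+M.T@[-.022,0],.156]))
    c=im[140:260,180:340] if n=="scene" else im[150:270,165:325]
    cv2.imwrite(f"pics/{n}l.png",c)
cv2.imwrite("pics/rel.png",np.hstack([cv2.resize(cv2.imread(f"pics/{n}l.png"),None,fx=2.5,fy=2.5,interpolation=2) for n in("scene","side")]))
E
```

```text
time_s: 17.38
position: [0.6841, 0.0979, 0.1393]
tcp_rot: [[0.447, 0.813, 0.375], [0.624, -0.583, 0.521], [0.642, 0.001, -0.767]]
force: [0.0, -0.1, -0.4]
opening: 0.974
grasp_force: 0.0
time_s: 18.05
position: [0.6136, 0.0016, 0.2064]
tcp_rot: [[0.445, 0.813, 0.376], [0.625, -0.582, 0.52], [0.642, 0.004, -0.767]]
force: [0.0, -0.6, -1.3]
opening: 0.998
grasp_force: 0.0
column_head {'position': [257.2, 123.3], 'conf': 0.81} [-0.0207 -0.0007]
column_head {'position': [77.0, 102.6], 'conf': 0.57} [0.0023 0.1671]
column {'position': [256.5, 193.3], 'conf': 0.69} [-0.0251 -0.002 ]
column {'position': [120.6, 32.5], 'conf': 0.6} [0.299  0.2494]
nest {'position': [255.7, 193.8], 'conf': 0.24} [-0.0258 -0.0009]
scene [([282.3, 203.4], 0.95), ([326.5, 170.9], 0.87), ([146.8, 209.7], 0.79)] exp [281.9974 202.2881]
side [([222.1, 209.0], 0.85), ([344.8, 208.6], 0.74), ([200.4, 335.5], 0.61), ([331.4, 178.3], 0.56)] exp [220.5353 209.7431]
```

View pics/rel.png

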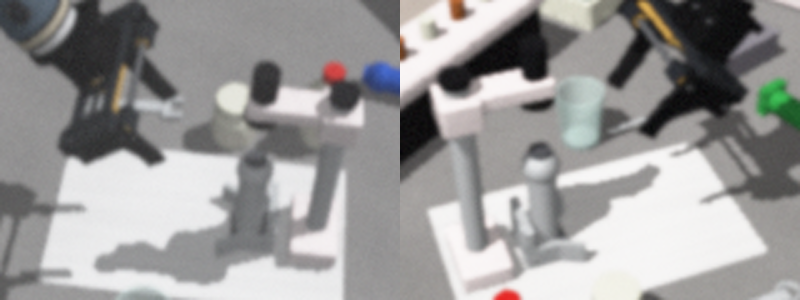

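The column stands upright at (250,205) left and (542,190) right, free of the gripper, and the head is raised. Back to the knob.

```bash
python3 -m handwheel '[[0,0,0.03,-0.04,0.029,0],[0,0,0.06,-0.08,0.057,0],[0,0,0.09,-0.12,0.086,0],[0,0,0.12,-0.16,0.115,0],[0,0,0.14,-0.2,0.1435,0],[0,0,0.155,-0.24,0.172,0],[0.01,0.014,0.155,-0.2836,0.2035,0],[0.025,0.034,0.155,-0.2836,0.2035,0]]' 1
python3 -m handwheel '[[0.02,0.027,0,0,0,0],[0.035,0.048,0,0,0,0],[0.045,0.061,0,0,0,0],[0.0495,0.0665,0,0,0,0],[0.0495,0.0665,0,0,0,0],[0.0495,0.0665,0,0,0,0],[0.0495,0.0665,0,0,0,0],[0.0495,0.0665,0,0,0,0]]'
```

```text
time_s: 19.12
position: [0.6408, 0.0396, 0.3617]
tcp_rot: [[0.58, 0.815, 0.003], [0.815, -0.58, -0.005], [-0.003, 0.005, -1.0]]
force: [0.4, 0.1, 0.3]
opening: 0.997
grasp_force: 0.0
time_s: 19.78
position: [0.6883, 0.1023, 0.3597]
tcp_rot: [[0.583, 0.812, -0.0], [0.812, -0.583, -0.002], [-0.002, 0.001, -1.0]]
force: [-0.3, -0.2, -1.3]
opening: 0.998
grasp_force: 0.0
```

```bash
python3 -m handwheel '[[0,0,-0.02,0,0,0],[0,0,-0.04,0,0,0],[0,0,-0.055,0,0,0],[0,0,-0.063,0,0,0],[0,0,-0.063,0,0,0],[0,0,-0.063,0,0,0],[0,0,-0.063,0,0,0],[0,0,-0.063,0,0,0]]' 1
python3 -m handwheel '[[0,0,0,0,0,0],[0,0,0,0,0,0],[0,0,0,0,0,0],[0,0,0,0,0,0],[0,0,0,0,0,0],[0,0,0,0,0,0],[0,0,0,0,0,0],[0,0,0,0,0,0]]' -1
python3 -m handwheel '[[0,0,0,0,0,0],[0,0,0,0,0,0],[0,0,0,0,0,0],[0,0,0,0,0,0],[0,0,0,0,0,0],[0,0,0,0,0,0],[0,0,0,0,0,0],[0,0,0,0,0,0]]' -1
python3 -m handwheel '[[0,0,-0.008,0,0,0],[0,0,-0.016,0,0,0],[0,0,-0.024,0,0,0],[0,0,-0.032,0,0,0],[0,0,-0.04,0,0,0],[0,0,-0.048,0,0,0],[0,0,-0.056,0,0,0],[0,0,-0.06,0,0,0]]'
```

```text
time_s: 20.45
position: [0.6896, 0.1032, 0.2982]
tcp_rot: [[0.582, 0.813, 0.003], [0.813, -0.582, -0.002], [0.0, 0.003, -1.0]]
force: [0.5, 0.3, 0.1]
opening: 1.003
grasp_force: 0.0
time_s: 21.12
position: [0.6888, 0.1033, 0.2965]
tcp_rot: [[0.582, 0.813, -0.0], [0.813, -0.582, -0.002], [-0.001, 0.001, -1.0]]
force: [0.0, -0.2, -1.2]
opening: 0.478
grasp_force: 0.0
time_s: 21.78
position: [0.689, 0.1032, 0.2965]
tcp_rot: [[0.582, 0.813, 0.0], [0.813, -0.582, -0.002], [-0.001, 0.001, -1.0]]
force: [1.3, -0.6, -0.0]
opening: 0.335
grasp_force: 30.0
time_s: 22.45
position: [0.689, 0.1032, 0.2349]
tcp_rot: [[0.582, 0.813, -0.0], [0.813, -0.582, -0.002], [-0.001, 0.001, -1.0]]
force: [1.0, -1.8, 3.5]
opening: 0.339
grasp_force: 30.0
```

```bash
python3 -m handwheel '[[0,0,-0.001,0,0,0],[0,0,-0.002,0,0,0],[0,0,-0.003,0,0,0],[0,0,-0.004,0,0,0],[0,0,-0.005,0,0,0],[0,0,-0.006,0,0,0],[0,0,-0.007,0,0,0],[0,0,-0.008,0,0,0]]'
python3 -m handwheel '[[0,0,-0.001,0,0,0],[0,0,-0.002,0,0,0],[0,0,-0.002,0,0,0],[0,0,-0.003,0,0,0],[0,0,-0.003,0,0,0],[0,0,-0.003,0,0,0],[0,0,-0.003,0,0,0],[0,0,-0.003,0,0,0]]'
```

```text
time_s: 23.12
position: [0.689, 0.1032, 0.2287]
tcp_rot: [[0.582, 0.813, 0.001], [0.813, -0.582, -0.002], [-0.001, 0.002, -1.0]]
force: [2.1, -2.2, 3.5]
opening: 0.335
grasp_force: 30.0
time_s: 23.78
position: [0.689, 0.1032, 0.2264]
tcp_rot: [[0.582, 0.813, 0.001], [0.813, -0.582, -0.002], [-0.001, 0.002, -1.0]]
force: [1.2, -2.6, 5.4]
opening: 0.337
grasp_force: 30.0
```

```bash
python3 -m handwheel '[[0,0,-0.001,0,0,0],[0,0,-0.001,0,0,0],[0,0,-0.002,0,0,0],[0,0,-0.002,0,0,0],[0,0,-0.002,0,0,0],[0,0,-0.002,0,0,0],[0,0,-0.002,0,0,0],[0,0,-0.002,0,0,0]]'
```

```text
time_s: 24.45
position: [0.689, 0.1032, 0.2264]
tcp_rot: [[0.582, 0.813, 0.002], [0.813, -0.582, -0.002], [-0.001, 0.003, -1.0]]
force: [-0.7, -1.9, 12.1]
opening: 0.338
grasp_force: 30.0
```

The pad is on the column (12 N, no more travel). Release and retreat.

```bash
python3 -m handwheel '[[0,0,0.001,0,0,0],[0,0,0.001,0,0,0],[0,0,0.001,0,0,0],[0,0,0.001,0,0,0],[0,0,0.001,0,0,0],[0,0,0.001,0,0,0],[0,0,0.001,0,0,0],[0,0,0.001,0,0,0]]' 1
python3 -m handwheel '[[0,0,0.01,0,0,0],[0,0,0.03,0,0,0],[0,0,0.05,0,0,0],[0,0,0.08,0,0,0],[0,0,0.11,0,0,0],[0,0,0.13,0,0,0],[0,0,0.13,0,0,0],[0,0,0.13,0,0,0]]'
python3 - <<'E'
from h import *
for n in("scene","side"):
    im,_=cams.capture(n)
    c=im[140:260,180:340] if n=="scene" else im[150:270,165:325]
    cv2.imwrite(f"pics/{n}l.png",c)
cv2.imwrite("pics/fin.png",np.hstack([cv2.resize(cv2.imread(f"pics/{n}l.png"),None,fx=2.5,fy=2.5,interpolation=2) for n in("scene","side")]))
E
```

```text
time_s: 25.12
position: [0.6887, 0.1034, 0.2242]
tcp_rot: [[0.582, 0.813, -0.001], [0.813, -0.582, -0.002], [-0.002, 0.0, -1.0]]
force: [0.2, 0.5, -0.1]
opening: 0.861
grasp_force: 0.0
time_s: 25.78
position: [0.6894, 0.1034, 0.357]
tcp_rot: [[0.582, 0.813, 0.004], [0.813, -0.582, -0.002], [0.001, 0.005, -1.0]]
force: [0.9, -0.3, -0.6]
opening: 0.999
grasp_force: 0.0
```

View pics/fin.png

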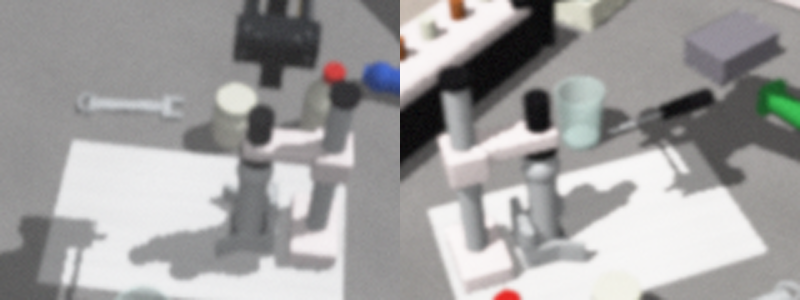

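The column is upright at (252,195) left, and the head is down on it at (285,145) left and (540,150) right. The bystanders haven't moved. Handing in.

```bash
python3 -c "
from rig import bot
print(bot.hand_in())"
```

```text
the job is handed in; nothing more can be done
None
```

I handed the job in at about 26 s of the 66 s: the column stands upright against the stop wall with the press pad resting on it, and the bystanders in view were not disturbed; the hand-in returned no verdict.

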